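# Fit the crumb guard and hold the seasoning chute open

## Task

First stand the straight steel crumb guard on the shelf, flush against the front edge of the dispenser's catch board along its whole length and roughly centred on it, and leave it there. Then take the black grip on top of the dispenser, squeeze its orange release button in, and pull the telescopic rod straight up past the first stop to the second stop, so that the red flap swings fully open; the rod springs back if let go, so finish still gripping it, held at the second stop. Leave the two shakers, the mill and the jar undisturbed.

Things in the scene. Friction and masses are not known exactly. Their poses are not given: they have to be found in the camera images.
- dispenser: Fixed dispenser. Origin: on the shelf under the upright pull rod; own -x is the front. Along own x in mm: pine catch board -160 to -60 (220 wide in y, 20 high); metal housing -60 to 60 (220 wide, 120 high, collar round the rod to 130); low link to 90 (100 high); hopper 90 to 171 (190 wide, 194 high); backboard to 184 (300 wide, 200 high).
- edge_mid (a point): Middle of the straight front edge face of the catch board, 10 mm above the shelf. Own y runs along the edge (220 mm long, upright face 20 mm high), own -x points straight out of the face, away from the dispenser.
- guard_center (a point): Loose crumb guard, 0.2 to 0.35 kg: straight steel bar on the shelf, 200 mm long (own x), 14 thick (own y), 34 high, with a blue grip tab 40 long, also 14 thick, mid-length on top, up to 70 mm. Point: mid length and thickness, 35 mm up. Either long face may go to the edge. Held by the tab with fingertips 25 mm or more above the shelf, the fingers pass over the catch board.
- grip: Black grip block on the pull rod, 32 (own x) by 36 (own y) by 40 mm high; origin at its centre, 168 mm above the shelf when home; axes as the dispenser's; underside 18 mm above the collar. The orange button stands 8 mm out of its +y face: together -18 to +26 mm along y. Fingers closing along y on block and button press the button in.
- release (a joint): Press of the orange button (22 mm by 26 mm) in the grip's +y face, moving along own -y: 0 = out, 0.008 = level with the face of the block, 0.009 = end. Spring about 3 N at first, 5.5 N at the end. Until it is pressed by more than about 0.004 m a latch blocks the rod at home.
- rod (a joint): Rise of the inner (brass) section out of the sleeve: 0 home, 0.045 m at its end, the first stop. Spring-returned. It moves first, at about 4 to 6 N of upward pull on the grip.
- sleeve (a joint): Rise of the outer (steel) section out of the housing: 0 home, 0.045 m at its end, the second stop. Stiffer: once the inner section is out it starts at about 8 N and takes about 10 N at the end; it springs back. At the second stop the grip has risen 90 mm in all, to 258 mm above the shelf.
- flap (a joint): Opening of the red flap over the chute (98 mm wide, 58 mm high, hinged along its top 106 mm above the shelf, swinging out to the front), geared to the steel sleeve only: 0 shut, still shut at the first stop, 1.2 rad at the second stop.
- shaker_a: Bystander: pewter shaker, 46 mm across, 81 mm tall, upright; origin under its centre.
- shaker_b: Bystander: the second pewter shaker, same size; origin under its centre.
- jar: Bystander: amber glass jar, 68 mm across, 90 mm tall, upright; origin under its centre.
- mill: Bystander: chestnut pepper mill, 58 mm across, 162 mm tall, upright; origin under its centre.

How it is judged (in metres and radians):
On the way, in this order (a step that is already met when the one before it is completed fails the run):
1. the guard stands flush against the front edge of the catch board (x of guard_center in the frame of edge_mid between -0.0105 and -0.004 m and y of guard_center in the frame of edge_mid between -0.03 and 0.03 m and angle between the x axis of guard_center and the y axis of edge_mid, either way round below 0.03 rad and angle between guard_center's own z axis and vertical below 0.1 rad and height (world z) of guard_center below 0.04 m and value of joint rod below 0.005 m), for 0.2 s.
2. the release button is squeezed in with the rod still home (value of joint release above 0.004 m and value of joint rod below 0.01 m and contact force between the fingers and grip above 1 N), for 0.05 s.
3. the rod is pulled past the first stop to the second (value of joint rod above 0.04 m and value of joint sleeve above 0.039 m), for 0.2 s.
At the end, for the whole second after the job is handed in: Grip held by the fingers (over 2 N) and still, inner rod out 40 of 45 mm or more, sleeve 39 of 45 or more, flap over 1.0 rad; guard upright on the shelf (tilt under 0.1 rad), within 3.5 mm of the catch board's edge, parallel within 0.03 rad, centred within 30 mm (all of step 3 and x of guard_center in the frame of edge_mid between -0.0105 and -0.004 m and y of guard_center in the frame of edge_mid between -0.03 and 0.03 m and angle between the x axis of guard_center and the y axis of edge_mid, either way round below 0.03 rad and angle between guard_center's own z axis and vertical below 0.1 rad and height (world z) of guard_center below 0.04 m and value of joint flap above 1 rad and velocity of joint sleeve below 0.02 m/s and contact force between the fingers and grip above 2 N); the arm keeps its last pose, push and grip.
It fails at once if the shaker a is disturbed (moved over 25 mm or tipped) (distance of shaker_a from where it was at the start of the episode above 0.025 m or angle between shaker_a's own z axis and vertical above 0.3 rad).
It fails at once if the shaker b is disturbed (moved over 25 mm or tipped) (distance of shaker_b from where it was at the start of the episode above 0.025 m or angle between shaker_b's own z axis and vertical above 0.3 rad).
It fails at once if the jar is disturbed (moved over 25 mm or tipped) (distance of jar from where it was at the start of the episode above 0.025 m or angle between jar's own z axis and vertical above 0.3 rad).
It fails at once if the mill is disturbed (moved over 25 mm or tipped) (distance of mill from where it was at the start of the episode above 0.025 m or angle between mill's own z axis and vertical above 0.3 rad).
It also fails if it takes over 54 s, if anything falls off the work surface, if the arm or the gripper's body presses on something with over 40 N, if the wrist force passes 120 N, or if a joint passes its speed limit or range.

## Robot

A 6-joint arm with a two-finger parallel gripper is mounted at the origin on the work surface. World frame = base frame: x ahead of the robot, y to its left, z up, the work surface at z = 0. Lengths are in mm, angles in rad, forces in N, time in s.
With the tool pointing down it reaches from about 300 to 950 mm from the base axis. Payload 3.1 kg.
Tool frame: the origin (TCP) lies midway between the tips of the shut fingers; the grasp point (between the pads) lies 19 mm behind it; z points along the fingers, x is the direction in which the jaws open and shut, and the axes are right-handed (so a half turn about z gives the same grasp; the last joint's range is limited). The gripper opens to 85 mm and grips with 20 to 120 N. Pads are 22 mm wide; open, the fingers measure 114 mm over their backs; the gripper's body (76 mm by 85 mm) begins 54 mm behind the grasp point. The pads swing forward as they close: fully open they stand 13 mm farther back than shut.
Start: joints at [-0.07, 0.308, 1.634, -0, 1.2, -0.07], TCP at [625.006, -0.028, 231.272] pointing down, gripper open.
Joint ranges: [-3.06, 3.06], [-0.79, 1.96], [0.05, 2.63], [-1.19, 4.34], [0.05, 2.64], [-2.94, 2.94]. Speed limits (rad/s): [2.79, 2.79, 3.14, 3.14, 3.14, 3.14].

## Interface

Orientations are given as a unit quaternion [x, y, z, w].
In Python, from station import arm gives the robot as it stands. The module is installed in compiled form; this text tells all that it offers.
- The arm moves only by the tool step_arm, never from a script. Its argument "rows" is a list of rows, each an object with "hand": the opening, from 0 (shut) to 1 (fully open); "travel": the shift along the tool's x, y, z in cm, a list of three; "roll": the turn about the tool's z in rad. A call has 1 to 12 rows; each row is the pose to reach, as a shift and turn from the pose measured when the call began, along the tool's axes at that moment; what a row does not reach only later rows make up. A row lasts 1/8 s, in which the tool goes at most 62.5 mm and 10.7 degrees, less where a joint would pass 70% of its speed; a pose out of reach is approached as far as the arm can. A call with a gripper value outside its range is refused whole. The fingers move at their own pace and stop on an object; "newtons" is the grip in N (left out, the last holds). Time passes only in rows, so rows that repeat a pose let the fingers close. It gives the time, the measured TCP pose, the force and the opening at its end, in the units of the state.
- arm.sense(): the state, without advancing time (a new reading comes with each control period).
- arm.grab_frame(name): name is "scene" or "side" or "wrist"; returns the picture (420x560x3 uint8, red, green, blue); there is no depth.
- arm.camera_params(name): a dict with "fx", "fy", "cx", "cy" (pixels), "T" (4x4, takes a point from camera to world coordinates). Camera axes: x right, y up, looking along -z (the intrinsics and any distortion apply to the point x, -y, -z); pixel columns grow to the right and rows downward; lengths in mm; the calibration is good to about 2 mm. A picture is of the moment at which its call begins: read the wrist's pose just before it. camera_params takes no time and is no camera call; for the wrist camera it gives the pose at the moment of the call.
- arm.hand_in(): hands the job in, once; it reports no verdict.
The state is a dict: "time": time; "joint_positions": joint angles; "qvel": joint speeds; "joint_torque": joint torques, N m; "tcp_pos": TCP position; "tcp_rot": TCP orientation; "contact_force": force on the tool from outside, world axes, zero at the start; "moment": the same for the moment, N m; "grip_width": finger opening in mm.
Only numpy, scipy, OpenCV 4.12 (cv2) and the standard library are available. Lean on these libraries where they do the work, as an engineer would, in place of code of your own. Each camera call takes 0.05 s, during which the arm holds its last target.

## Working session

There is one attempt and no reset: what is moved stays moved. The work goes in short steps, Python scripts to look and compute and a tool call to move; the robot and the scene stay as the last step left them, time stands still between calls to the robot, and variables do not carry over. Pictures are saved under pics/ and viewed, and the job is handed in when it is done.

Besides the shell and the picture viewer there is one more tool, called in YAML: its name, and indented under it one key for each argument. step_arm: Moves the arm, as the interface text tells. Its arguments: {"type":"object","properties":{"rows":{"type":"array"},"newtons":{"type":"number"}},"required":["rows"]}

```bash
mkdir -p pics; python3 - <<'E'
from station import arm
import cv2
s=arm.sense();print({k:(v if not hasattr(v,'tolist') else v.tolist()) for k,v in s.items()})
for n in ["scene","side"]:
    f=arm.grab_frame(n);cv2.imwrite(f"pics/{n}0.png",f[:,:,::-1]);p=arm.camera_params(n);print(n,p)
E
```

```text
{'time': 0.0, 'joint_positions': [-0.06966179085241177, 0.30900793161987605, 1.6352359465488333, -1.880395073099504e-05, 1.1996575394637337, -0.06971256937488296], 'qvel': [-0.0009792374592422306, 0.0015473165155517749, -0.00011282472704021581, -0.0007236553328216248, -0.0008477379462862234, -0.000716254439476492], 'joint_torque': [0.00014370757980941562, -41.52524471282959, -27.666707038879395, -0.00017499749446869828, 0.010100065846927464, -1.145788957046534e-05], 'tcp_pos': [624.1650565177987, 0.049261798451884456, 230.0217051080807], 'tcp_rot': [0.9999993332478118, 2.8809236017536598e-05, -0.0011521897046415344, -7.164387215258659e-05], 'contact_force': [0.3157869242008953, -0.25261619785768097, 0.5724354281581485], 'moment': [-0.060080135807363155, -0.04631210701944796, -0.017337678659062262], 'grip_width': 85.49791131673359}
scene {'fx': 462.0860844672757, 'fy': 462.0860844672757, 'cx': 277.33807788430465, 'cy': 203.98937081180893, 'T': array([[ 4.13917083e-01, -5.85375948e-01,  6.97142488e-01,
         1.31894849e+03],
       [ 9.10266894e-01,  2.73993824e-01, -3.10389378e-01,
        -2.94984440e+02],
       [-9.31825956e-03,  7.63061193e-01,  6.46259070e-01,
         8.29390853e+02],
       [ 0.00000000e+00,  0.00000000e+00,  0.00000000e+00,
         1.00000000e+00]])}
side {'fx': 449.84688246307996, 'fy': 449.84688246307996, 'cx': 277.3485532077273, 'cy': 205.70289354920862, 'T': array([[-9.89536028e-01,  9.63607960e-02, -1.07392019e-01,
         4.24145436e+02],
       [-1.44285000e-01, -6.63617972e-01,  7.34025221e-01,
         8.40143089e+02],
       [-5.36019055e-04,  7.41839460e-01,  6.70577310e-01,
         8.43709300e+02],
       [ 0.00000000e+00,  0.00000000e+00,  0.00000000e+00,
         1.00000000e+00]])}
```

View pics/scene0.png

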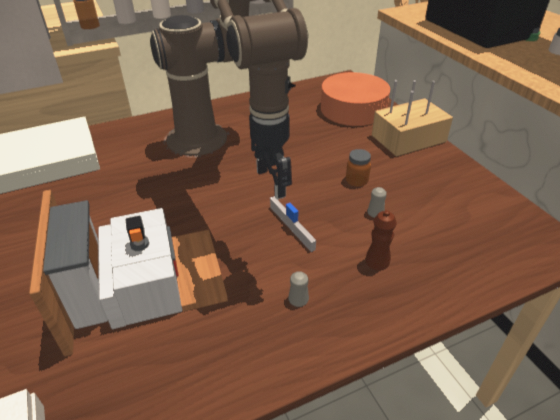

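View pics/side0.png

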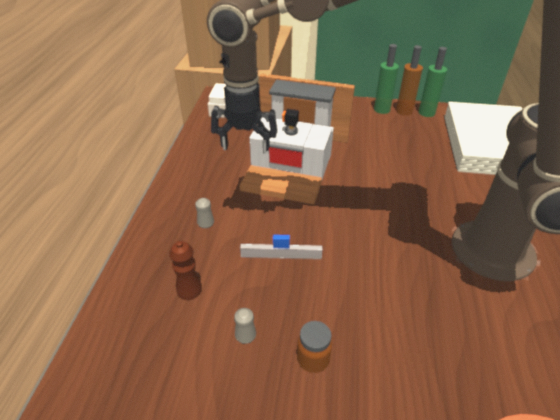

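Scene view: dispenser at left (grip ~(135,230)), guard at ~(292,222), shaker (299,289), mill (381,240), second shaker (377,202), jar (358,168). Side view: guard (281,250), catch board front edge ~(240..318, 185..200).

```bash
cat > h.py <<'E'
import numpy as np,cv2
from station import arm
def ray(n,u,v,p=None):
    p=p or arm.camera_params(n);d=np.array([(u-p['cx'])/p['fx'],-(v-p['cy'])/p['fy'],-1.]);T=p['T'];return T[:3,3],T[:3,:3]@d
def onz(n,u,v,z,p=None):
    o,d=ray(n,u,v,p);return o+d*(z-o[2])/d[2]
def proj(n,X,p=None):
    p=p or arm.camera_params(n);T=p['T'];c=T[:3,:3].T@(np.array(X)-T[:3,3]);return p['cx']+p['fx']*c[0]/-c[2],p['cy']-p['fy']*c[1]/-c[2]
def tri(a,b):
    (o1,d1),(o2,d2)=a,b
    A=np.stack([d1,-d2],1);t=np.linalg.lstsq(A,o2-o1,rcond=None)[0];return (o1+t[0]*d1+o2+t[1]*d2)/2,np.linalg.norm(o1+t[0]*d1-o2-t[1]*d2)
def mask(f,kind):
    h=cv2.cvtColor(f,cv2.COLOR_RGB2HSV)
    r={'blue':((105,150,60),(130,255,255)),'red':((0,200,90),(4,255,255)),'orange':((5,200,180),(14,255,255))}[kind]
    return cv2.inRange(h,r[0],r[1])
E
python3 - <<'E'
import cv2
for n,(x,y,w,h) in {'side':(225,80,120,190),'scene':(25,185,300,175)}.items():
    f=cv2.imread(f'pics/{n}0.png')[y:y+h,x:x+w];k=min(800/w,600/h);k=int(k*2)/2
    cv2.imwrite(f'pics/{n}0c.png',cv2.resize(f,None,fx=k,fy=k,interpolation=cv2.INTER_CUBIC));print(n,k)
E
```

```text
side 3.0
scene 2.5
```

View pics/side0c.png

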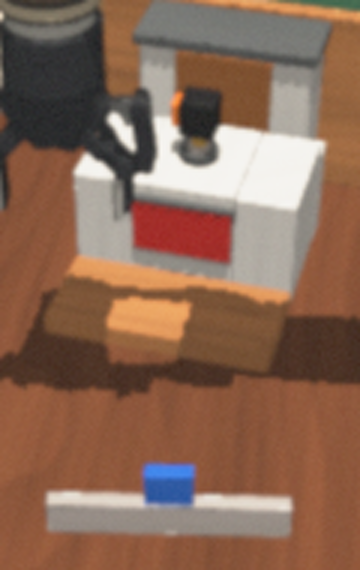

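View pics/scene0c.png

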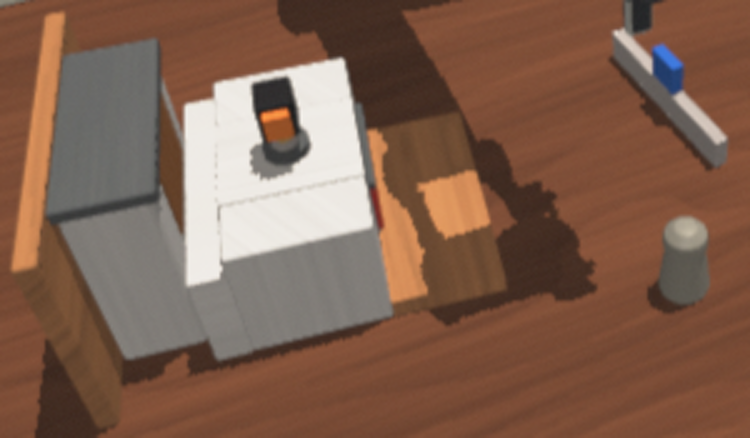

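```bash
python3 - <<'E'
from h import *
C=lambda u,v:(u/2.5+25,v/2.5+185)
S=lambda u,v:(u/3+225,v/3+80)
for nm,p,z in [('edge n',(460,113),20),('edge f',(505,290),20),('hous front n',(345,58),120),('hous front f',(375,228),120),('hous back n',(214,82),120),
 ('guard top a',(620,32),34),('guard top b',(722,150),34),('tab top',(664,52),70),('shakerA base',(684,292),0)]:
    print('scene',nm,onz('scene',*C(*p),z).round(1))
for nm,p,z in [('edge L',(47,316),20),('edge R',(272,353),20),('guard L',(47,494),34),('guard R',(291,502),34),('tab top',(169,467),70)]:
    print('side',nm,onz('side',*S(*p),z).round(1))
import cv2
for n in('scene','side'):
    f=cv2.imread(f'pics/{n}0.png')[:,:,::-1].copy()
    for k in('blue','orange'):
        m=mask(f,k);_,l,st,c=cv2.connectedComponentsWithStats(m)
        print(n,k,[(st[i].tolist(),c[i].round(1).tolist()) for i in range(1,len(st)) if 8<st[i][4]<300])
print(proj('side',[600,0,0]))
E
python3 - <<'E'
import cv2
f=cv2.imread('pics/side0.png')[160:270,230:330]
cv2.imwrite('pics/side0d.png',cv2.resize(f,None,fx=5,fy=5,interpolation=cv2.INTER_CUBIC))
f=cv2.imread('pics/scene0.png')[190:320,170:330]
cv2.imwrite('pics/scene0d.png',cv2.resize(f,None,fx=4.5,fy=4.5,interpolation=cv2.INTER_CUBIC))
E
```

```text
scene edge n [ 466.1 -106.5   20. ]
scene edge f [ 696.6 -140.5   20. ]
scene hous front n [ 453.4 -204.9  120. ]
scene hous front f [ 671.  -233.7  120. ]
scene hous back n [ 435.5 -323.   120. ]
scene guard top a [432.4  87.1  34. ]
scene guard top b [637.3 103.3  34. ]
scene tab top [520.4  97.2  70. ]
scene shakerA base [750.2   7.    0. ]
side edge L [ 673.  -132.8   20. ]
side edge R [ 455.3 -109.9   20. ]
side guard L [622.2 107.6  34. ]
side guard R [424.4  87.8  34. ]
side tab top [523.2  97.5  70. ]
scene blue [([286, 204, 12, 18, 131], [291.5, 212.0])]
scene orange []
side blue [([274, 235, 15, 12, 165], [280.7, 240.8])]
side orange []
(np.float64(257.7488807551138), np.float64(224.9562625338915))
```

View pics/side0d.png

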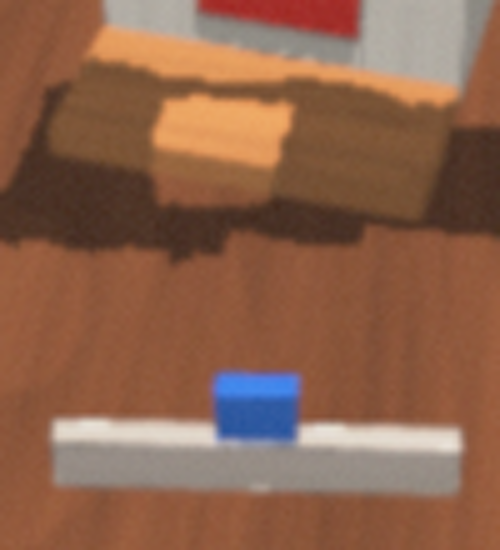

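View pics/scene0d.png

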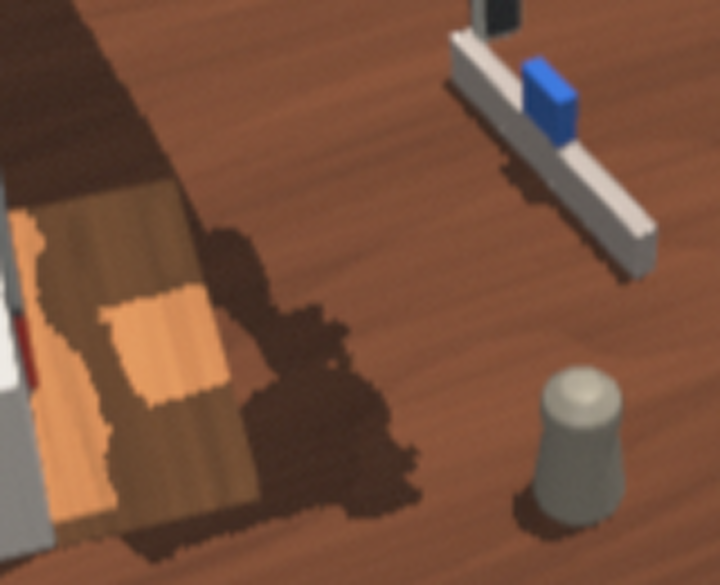

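```bash
python3 - <<'E'
from h import *
p=arm.camera_params('wrist');print(p)
f=arm.grab_frame('wrist');cv2.imwrite('pics/w0.png',f[:,:,::-1])
E
```

```text
{'fx': 322.44872297500046, 'fy': 322.44872297500046, 'cx': 281.1752838569374, 'cy': 209.60814026351366, 'T': array([[ 9.99998323e-01, -6.30515212e-04,  1.71937412e-03,
         6.24191241e+02],
       [ 1.44206997e-04,  9.63058177e-01,  2.69293383e-01,
         6.69539027e+01],
       [-1.82565089e-03, -2.69292684e-01,  9.63056653e-01,
         3.71448663e+02],
       [ 0.00000000e+00,  0.00000000e+00,  0.00000000e+00,
         1.00000000e+00]])}
```

View pics/w0.png

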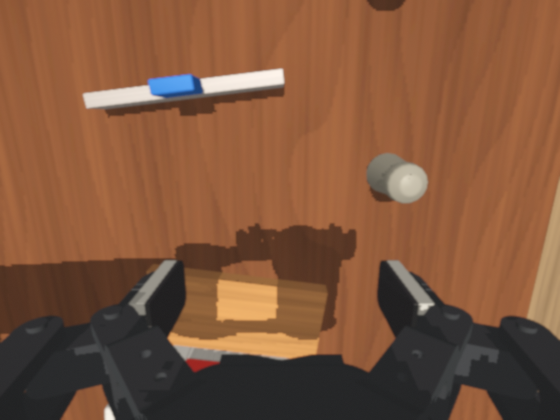

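Wrist view shows the guard bar (84,100)-(284,78), tab (175,86), the shaker (400,180), and the catch board front edge (~185,268)-(328,290).

```bash
python3 - <<'E'
import cv2
f=cv2.imread('pics/w0.png')
cv2.imwrite('pics/w0a.png',cv2.resize(f[60:120,75:295],None,fx=3.6,fy=3.6,interpolation=cv2.INTER_CUBIC))
cv2.imwrite('pics/w0b.png',cv2.resize(f[250:370,150:350],None,fx=4,fy=4,interpolation=cv2.INTER_CUBIC))
E
```

```text
(no output)
```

View pics/w0a.png

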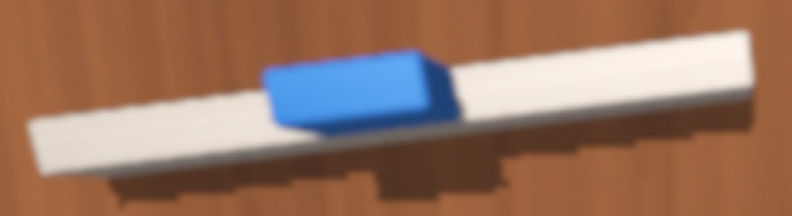

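View pics/w0b.png

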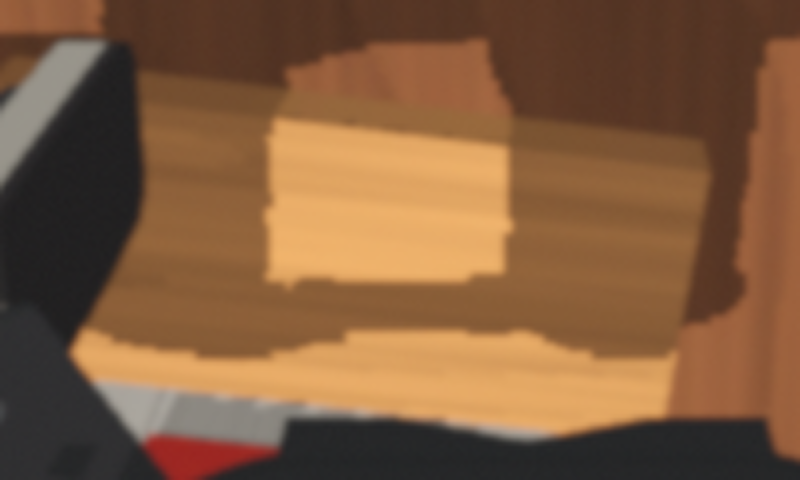

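```bash
python3 - <<'E'
from h import *
A=lambda u,v:(u/3.6+75-.36,v/3.6+60-.36)
B=lambda u,v:(u/4+150-.38,v/4+250-.38)
w=lambda p,z:onz('wrist',*p,z)
g=[w(A(*q),34) for q in[(28,120),(748,31),(753,90),(41,175)]]
print(np.round(g,1));c=np.mean(g,0);d=g[1]-g[0]+g[2]-g[3];print('guard c',c,'ang',np.arctan2(d[1],d[0]),np.linalg.norm(d)/2)
t=[w(A(*q),70) for q in[(263,70),(418,50),(429,108),(280,124)]];print('tab',np.mean(t,0))
e=[w(B(*q),20) for q in[(140,102),(278,119),(508,147),(710,171)]];print(np.round(e,1));d=e[3]-e[1];print('edge ang',np.arctan2(d[1],d[0]))
b=[w(B(*q),0) for q in[(140,72),(705,140)]];print(np.round(b,1));d=b[1]-b[0];print(np.arctan2(d[1],d[0]))
s=[w(B(*q),20) for q in [(710,171),(667,415)]];d=s[0]-s[1];print('side',s,np.arctan2(d[1],d[0])-np.pi/2)
E
```

```text
[[427.3  92.1  34. ]
 [624.9 114.7  34. ]
 [626.3  99.8  34. ]
 [428.6  77.7  34. ]]
guard c [526.78379322  96.07697006  34.        ] ang 0.11259451135161959 198.94439883395646
tab [527.35911021  96.72739301  70.        ]
[[ 507.8 -113.1   20. ]
 [ 548.9 -118.7   20. ]
 [ 618.2 -128.1   20. ]
 [ 679.8 -136.1   20. ]]
edge ang -0.1321825605653957
[[ 502.  -113.    -0. ]
 [ 680.9 -136.6   -0. ]]
-0.13128525190941473
side [array([ 679.77678487, -136.14023032,   20.        ]), array([ 669.2761165 , -224.39990916,   20.        ])] -0.11841805345830081
```

step_arm:
  rows:
    - {"hand": 0.6,"travel": [-1.5,-1.5,0],"roll": 0.16}
    - {"hand": 0.6,"travel": [-3.5,-3.5,0],"roll": 0.32}
    - {"hand": 0.6,"travel": [-5.5,-5.5,0],"roll": 0.48}
    - {"hand": 0.6,"travel": [-7.5,-7.5,0],"roll": 0.64}
    - {"hand": 0.6,"travel": [-9,-9,1],"roll": 0.8}
    - {"hand": 0.6,"travel": [-9.7,-9.6,3],"roll": 0.96}
    - {"hand": 0.6,"travel": [-9.7,-9.6,5],"roll": 1.12}
    - {"hand": 0.6,"travel": [-9.7,-9.6,7],"roll": 1.28}
    - {"hand": 0.6,"travel": [-9.7,-9.6,9],"roll": 1.42}
    - {"hand": 0.6,"travel": [-9.7,-9.6,10],"roll": 1.458}
    - {"hand": 0.6,"travel": [-9.7,-9.6,10],"roll": 1.458}
    - {"hand": 0.6,"travel": [-9.7,-9.6,10],"roll": 1.458}
  newtons: 40

```text
time: 1.65
tcp_pos: [527.5, 96.0, 130.8]
tcp_rot: [0.746, -0.666, -0.001, 0.0]
contact_force: [-0.1, 0.6, 0.1]
grip_width: 51.5
```

```bash
cat >> h.py <<'E'
from scipy.spatial.transform import Rotation as Rn
def st():
    s=arm.sense();R=Rn.from_quat(s['tcp_rot']).as_matrix()
    print('t',s['time'],'tcp',np.round(s['tcp_pos'],1),'yaw',round(float(np.arctan2(R[1,0],R[0,0])),4),'z',R[:,2].round(4),'F',np.round(s['contact_force'],1),'M',np.round(s['moment'],2),'w',round(s['grip_width'],1),'j',np.round(s['joint_positions'],2));return s,R
def to(X):
    s,R=st();print('travel cm',(R.T@(np.array(X)-s['tcp_pos'])/10).round(2))
E
python3 - <<'E'
from h import *
to([527,96.5,36])
f=arm.grab_frame('wrist');cv2.imwrite('pics/w1.png',f[:,:,::-1])
E
```

```text
t 1.65 tcp [527.5  96.  130.8] yaw -1.4574 z [-1.3e-03  1.0e-04 -1.0e+00] F [-0.1  0.6  0.1] M [ 0.03 -0.06  0.03] w 51.5 j [0.1  0.26 1.92 0.   0.96 1.56]
travel cm [-0.05  0.03  9.48]
```

View pics/w1.png

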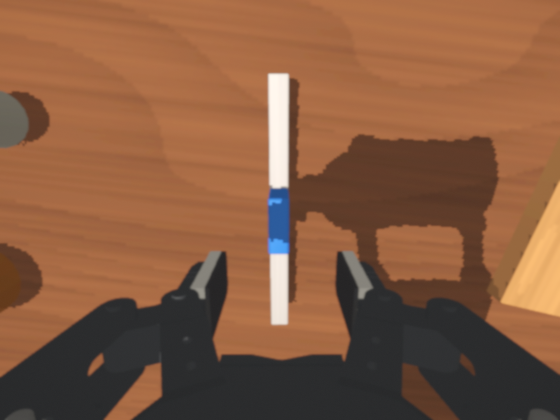

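```bash
python3 - <<'E'
from h import *
a=.1126;u=np.array([np.cos(a),np.sin(a),0])
for l,z in[(-20,70),(20,70),(20,34),(-20,34),(-100,34),(100,34)]:
    print(l,z,np.round(proj('wrist',np.array([527,96.5,z])+l*u),1))
print(onz('wrist',279,73,34),onz('wrist',280,325,34),onz('wrist',279,250,70))
E
```

```text
-20 70 [278.7 254.7]
20 70 [278.6 197.3]
20 34 [278.9 186.2]
-20 34 [279.  236.2]
-100 34 [279.1 324.5]
100 34 [278.8  71.5]
[625.42027    107.50248369  34.        ] [427.26752844  84.44167378  34.        ] [510.55889123  94.42499079  70.        ]
```

Guard matches prediction within ~1 mm (bar from (279,73) to (280,325), tab to row 252). Descending and gripping.

step_arm:
  rows:
    - {"hand": 0.6,"travel": [0,0,3],"roll": 0}
    - {"hand": 0.6,"travel": [0,0,6],"roll": 0}
    - {"hand": 0.6,"travel": [0,0,8],"roll": 0}
    - {"hand": 0.6,"travel": [0,0,9.3],"roll": 0}
    - {"hand": 0.6,"travel": [0,0,9.3],"roll": 0}
    - {"hand": 0.1,"travel": [0,0,9.3],"roll": 0}
    - {"hand": 0.0,"travel": [0,0,9.3],"roll": 0}
    - {"hand": 0.0,"travel": [0,0,9.3],"roll": 0}
    - {"hand": 0.0,"travel": [0,0,9.3],"roll": 0}
    - {"hand": 0.0,"travel": [0,0,9.3],"roll": 0}
    - {"hand": 0.0,"travel": [0,0,9.3],"roll": 0}
  newtons: 40

```text
time: 3.08
tcp_pos: [528.7, 96.1, 39.2]
tcp_rot: [0.746, -0.666, 0.0, -0.001]
contact_force: [-0.9, -0.4, 6.2]
grip_width: 13.5
```

```bash
python3 - <<'E'
from h import *
st()
E
```

```text
t 3.075 tcp [528.7  96.1  39.2] yaw -1.4575 z [ 1.2e-03  3.0e-04 -1.0e+00] F [-0.9 -0.4  6.2] M [-0.18  0.07 -0.03] w 13.5 j [0.1  0.41 1.95 0.   0.78 1.56]
```

step_arm:
  rows:
    - {"hand": 0,"travel": [0,0,-2],"roll": 0}
    - {"hand": 0,"travel": [0,0,-3.6],"roll": 0}
    - {"hand": 0,"travel": [2,-0.2,-3.6],"roll": 0.03}
    - {"hand": 0,"travel": [5,-0.6,-3.6],"roll": 0.06}
    - {"hand": 0,"travel": [8.5,-1,-3.6],"roll": 0.1}
    - {"hand": 0,"travel": [12,-1.4,-3.6],"roll": 0.15}
    - {"hand": 0,"travel": [15.5,-1.8,-3.6],"roll": 0.19}
    - {"hand": 0,"travel": [18,-2.1,-3.6],"roll": 0.22}
    - {"hand": 0,"travel": [19.6,-2.3,-3.6],"roll": 0.24}
    - {"hand": 0,"travel": [20.2,-2.36,-3.6],"roll": 0.2445}
    - {"hand": 0,"travel": [20.2,-2.36,-3.6],"roll": 0.2445}
    - {"hand": 0,"travel": [20.2,-2.36,-3.6],"roll": 0.2445}

```text
time: 4.58
tcp_pos: [574.5, -101.0, 75.0]
tcp_rot: [-0.66, 0.752, 0.0, 0.0]
contact_force: [0.7, 0.5, -1.9]
grip_width: 13.3
```

```bash
python3 - <<'E'
from h import *
st()
for n in ('wrist','side'):
    f=arm.grab_frame(n);cv2.imwrite(f'pics/{n}2.png',f[:,:,::-1])
f=cv2.imread('pics/side2.png')[150:250,220:340];cv2.imwrite('pics/side2c.png',cv2.resize(f,None,fx=5,fy=5,interpolation=cv2.INTER_CUBIC))
E
```

```text
t 4.575 tcp [ 574.5 -101.    75. ] yaw -1.7011 z [ 5.e-04  8.e-04 -1.e+00] F [ 0.7  0.5 -1.9] M [-0.01 -0.04 -0.02] w 13.3 j [-0.25  0.42  1.83  0.    0.88  1.45]
```

View pics/wrist2.png

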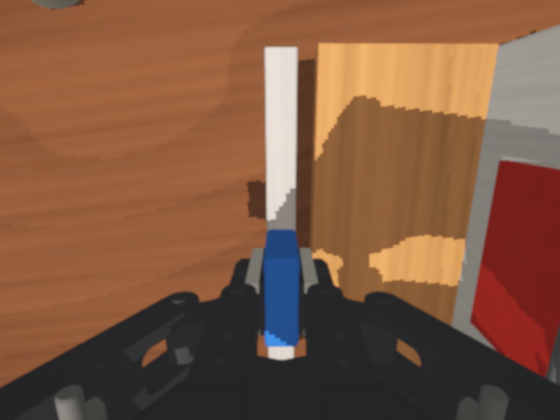

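View pics/side2c.png

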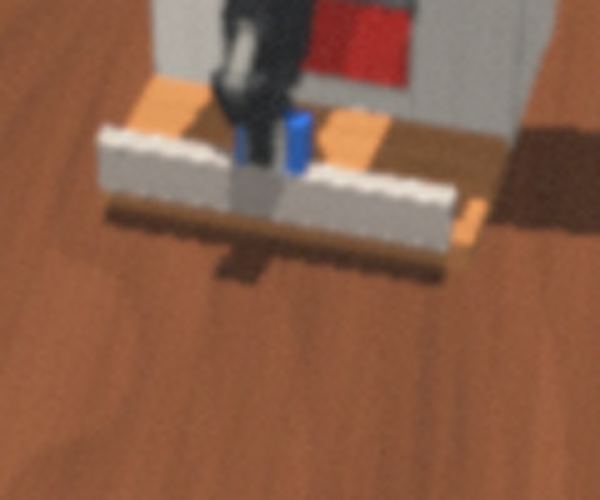

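Wrist view: bar (265–297, 47–220), catch board edge from (318,45) down to ~(312,300). Measuring both.

```bash
python3 - <<'E'
from h import *
f=cv2.imread('pics/wrist2.png');
f1=cv2.resize(f[30:310,240:340],None,fx=3,fy=2.0,interpolation=cv2.INTER_CUBIC);cv2.imwrite('pics/w2c.png',f1)
g=cv2.cvtColor(f,cv2.COLOR_BGR2GRAY).astype(float);g=cv2.GaussianBlur(g,(3,3),0)
dx=cv2.Sobel(f[:,:,1].astype(np.float32),cv2.CV_32F,1,0,ksize=3)
def sub(r,a,b,sg):
    w=np.clip(sg*dx[r,a:b],0,None);k=int(w.argmax());lo=max(k-2,0);ww=w[lo:k+3];return (ww*(np.arange(lo,lo+len(ww))+a)).sum()/ww.sum()
rows=np.r_[60:300:4]
P=np.array([onz('wrist',sub(r,304,330,1),r,20)[:2] for r in rows])
Br=np.array([onz('wrist',sub(r,290,303,-1),r,70)[:2] for r in np.r_[55:215:4]])
Bl=np.array([onz('wrist',sub(r,258,272,1),r,70)[:2] for r in np.r_[55:215:4]])
for nm,Q in(('edge',P),('barR',Br),('barL',Bl)):
    vx,vy,x,y=cv2.fitLine(Q.astype(np.float32),cv2.DIST_HUBER,0,.1,.01).ravel()
    print(nm,np.arctan(vy/vx),'res',np.std((Q-[x,y])@[-vy,vx]),'y@x=574.5',y+(574.5-x)*vy/vx)
print('bar end',onz('wrist',281,47,70),'board end',onz('wrist',400,44,20))
E
```

```text
edge -0.14439091 res 3.6111864261457627 y@x=574.5 -121.16807
barR -0.12899105 res 0.3832303304060204 y@x=574.5 -109.01339
barL -0.13273743 res 0.08131944634160282 y@x=574.5 -94.81668
bar end [ 670.46743517 -114.65397152   70.        ] board end [ 673.31240156 -181.43867765   20.        ]
```

View pics/w2c.png

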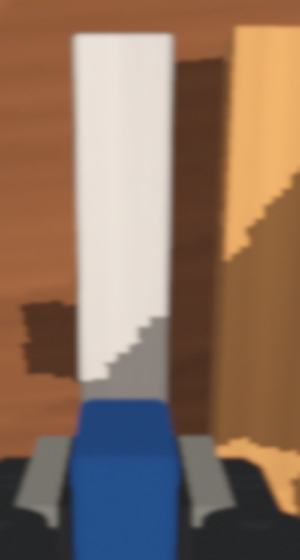

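```bash
python3 - <<'E'
from h import *
q=[onz('wrist',u,v,20)[:2] for u,v in[(318.4,43.5),(313.7,161),(310,247)]];print(np.round(q,1))
for i,j in((0,1),(1,2),(0,2)):
    d=q[i]-q[j];print(np.arctan(d[1]/d[0]))
E
```

```text
[[ 679.4 -136.7]
 [ 615.3 -127.4]
 [ 559.9 -119.3]]
-0.14308539631524692
-0.14611992793653822
-0.14449223682868853
```

step_arm:
  rows:
    - {"hand": 0,"travel": [0.2,0,1.5],"roll": 0.007}
    - {"hand": 0,"travel": [0.5,0,2.8],"roll": 0.007}
    - {"hand": 0,"travel": [0.7,0,3.4],"roll": 0.007}
    - {"hand": 0,"travel": [0.7,0,3.4],"roll": 0.007}
    - {"hand": 0,"travel": [0.7,0,3.4],"roll": 0.007}

```text
time: 5.3
tcp_pos: [573.9, -108.1, 41.0]
tcp_rot: [-0.657, 0.754, -0.0, 0.001]
contact_force: [0.6, 0.1, -2.1]
grip_width: 13.4
```

```bash
python3 - <<'E'
from h import *
st()
f=arm.grab_frame('wrist');cv2.imwrite(f'pics/w3.png',f[:,:,::-1])
f1=cv2.resize(f[20:310,240:340,::-1],None,fx=4,fy=2.0,interpolation=cv2.INTER_CUBIC);cv2.imwrite('pics/w3c.png',f1)
E
```

```text
t 5.3 tcp [ 573.9 -108.1   41. ] yaw -1.7079 z [ 1.e-03  4.e-04 -1.e+00] F [ 0.6  0.1 -2.1] M [-0.   -0.    0.04] w 13.4 j [-0.26  0.48  1.84  0.    0.82  1.45]
```

View pics/w3c.png

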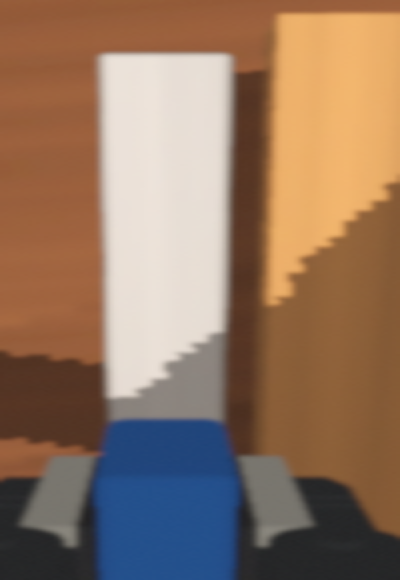

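```bash
python3 - <<'E'
from h import *
C=lambda x,y:(240+x/4-.4,20+y/2-.25)
R=lambda pts,z:np.array([onz('wrist',*C(*p),z)[:2] for p in pts])
for nm,pts,z in[('barR',[(233,58),(226,330)],36),('barL',[(99,58),(107,390)],36),('edge',[(276,14),(266,300)],20),('edge2',[(276,14),(257,430)],20)]:
    q=R(pts,z);d=q[0]-q[1];print(nm,q.round(1).tolist(),np.arctan(d[1]/d[0]),'y@574',q[0][1]+(574-q[0][0])*d[1]/d[0])
E
```

```text
barR [[668.1, -129.3], [611.4, -121.4]] -0.1372739276587065 y@574 -116.26410108803839
barL [[670.0, -115.5], [599.0, -105.7]] -0.13767202594347994 y@574 -102.21654555830972
edge [[679.4, -136.4], [615.1, -127.7]] -0.13375642673765287 y@574 -122.18581025945585
edge2 [[679.4, -136.4], [580.7, -122.5]] -0.1397267698530817 y@574 -121.54452071253114
```

Bar and edge parallel within ~0.003 rad, gap about 5.5 mm. Lower and press.

step_arm:
  rows:
    - {"hand": 0,"travel": [0.1,0,0.15],"roll": 0}
    - {"hand": 0,"travel": [0.25,0,0.2],"roll": 0}
    - {"hand": 0,"travel": [0.4,0,0.2],"roll": 0}
    - {"hand": 0,"travel": [0.5,0,0.2],"roll": 0}
    - {"hand": 0,"travel": [0.6,0,0.2],"roll": 0}
    - {"hand": 0,"travel": [0.6,0,0.2],"roll": 0}
    - {"hand": 0,"travel": [0.6,0,0.2],"roll": 0}

```text
time: 6.22
tcp_pos: [573.1, -114.1, 39.2]
tcp_rot: [-0.657, 0.754, -0.0, 0.001]
contact_force: [-0.0, 0.5, -1.6]
grip_width: 13.4
```

```bash
python3 - <<'E'
from h import *
st()
f=arm.grab_frame('wrist');cv2.imwrite(f'pics/w4.png',f[:,:,::-1])
f1=cv2.resize(f[20:310,240:340,::-1],None,fx=4,fy=2.0,interpolation=cv2.INTER_CUBIC);cv2.imwrite('pics/w4c.png',f1)
E
```

```text
t 6.225 tcp [ 573.1 -114.1   39.2] yaw -1.7077 z [ 1.2e-03  3.0e-04 -1.0e+00] F [-0.   0.5 -1.6] M [-0.   -0.02  0.03] w 13.4 j [-0.27  0.48  1.84  0.    0.82  1.44]
```

View pics/w4c.png

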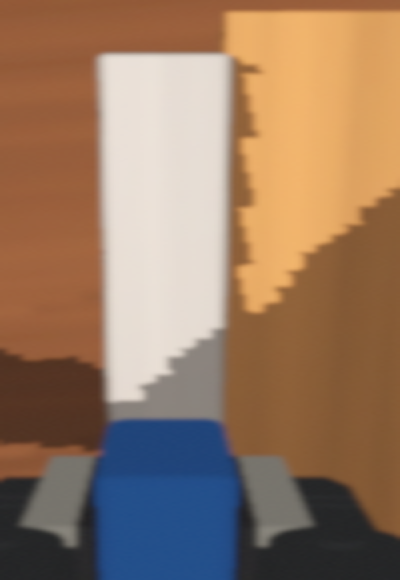

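step_arm:
  rows:
    - {"hand": 0,"travel": [0.05,0,0.1],"roll": 0}
    - {"hand": 0,"travel": [0.1,0,0.15],"roll": 0}
    - {"hand": 0,"travel": [0.15,0,0.15],"roll": 0}
    - {"hand": 0,"travel": [0.2,0,0.15],"roll": 0}
    - {"hand": 0,"travel": [0.2,0,0.15],"roll": 0}

```text
time: 6.9
tcp_pos: [573.1, -114.3, 39.1]
tcp_rot: [-0.657, 0.754, 0.001, 0.001]
contact_force: [-2.5, 5.8, 8.6]
grip_width: 13.3
```

```bash
python3 - <<'E'
from h import *
st()
E
```

```text
t 6.9 tcp [ 573.1 -114.3   39.1] yaw -1.7084 z [ 0.001   0.0031 -1.    ] F [-2.5  5.8  8.6] M [1.17 0.36 0.13] w 13.3 j [-0.27  0.48  1.84  0.    0.82  1.43]
```

Contact with ~6 N push. Relax and release, then rise straight.

step_arm:
  rows:
    - {"hand": 0,"travel": [0.05,0,0.05],"roll": 0}
    - {"hand": 0,"travel": [0.03,0,0.02],"roll": 0}
    - {"hand": 0.15,"travel": [0,0,0],"roll": 0}
    - {"hand": 0.4,"travel": [0,0,0],"roll": 0}
    - {"hand": 0.4,"travel": [0,0,0],"roll": 0}
    - {"hand": 0.4,"travel": [0,0,0],"roll": 0}
    - {"hand": 0.4,"travel": [0,0,-2],"roll": 0}
    - {"hand": 0.4,"travel": [0,0,-5],"roll": 0}
    - {"hand": 0.4,"travel": [0,0,-9],"roll": 0}
    - {"hand": 0.4,"travel": [0,0,-13],"roll": 0}
    - {"hand": 0.4,"travel": [0,0,-13],"roll": 0}

```text
time: 8.28
tcp_pos: [576.8, -115.8, 175.3]
tcp_rot: [-0.657, 0.754, -0.004, 0.004]
contact_force: [0.9, 0.8, 1.1]
grip_width: 34.4
```

```bash
python3 - <<'E'
from h import *
st()
f=arm.grab_frame('wrist');cv2.imwrite(f'pics/w5.png',f[:,:,::-1])
f=arm.grab_frame('side');cv2.imwrite(f'pics/s5.png',cv2.resize(f[80:230,220:340,::-1],None,fx=4,fy=4,interpolation=cv2.INTER_CUBIC))
E
```

```text
t 8.275 tcp [ 576.8 -115.8  175.3] yaw -1.7084 z [ 0.0118 -0.     -0.9999] F [0.9 0.8 1.1] M [0.03 0.   0.05] w 34.4 j [-0.27  0.29  1.78  0.    1.06  1.43]
```

View pics/w5.png

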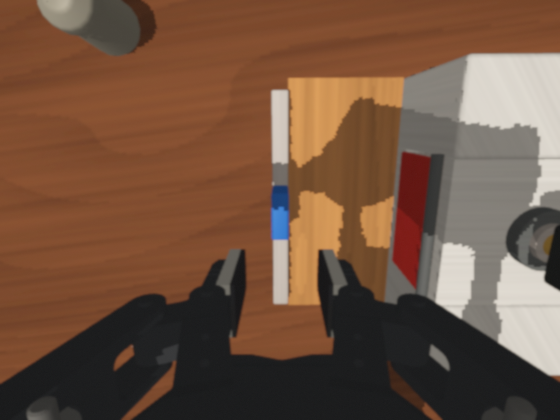

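View pics/s5.png

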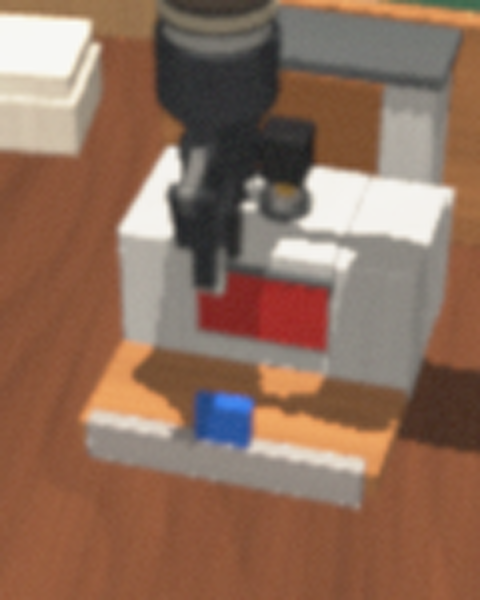

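Guard sits against the board: bar (272–288, 90–303), board (288, 78–305) — no visible gap, centred. Measuring it and looking at the grip.

```bash
python3 - <<'E'
from h import *
f=cv2.imread('pics/w5.png')
cv2.imwrite('pics/w5c.png',cv2.resize(f[70:315,255:310],None,fx=8,fy=2.4,interpolation=cv2.INTER_CUBIC))
q=[onz('wrist',u,v,34) for u,v in[(271.5,90.5),(287.5,90.5),(289,303),(274,303)]];print(np.round(q,1),np.mean(q,0))
print([onz('wrist',288.3,v,20).round(1) for v in(78,305)])
E
```

```text
[[ 664.6 -120.6   34. ]
 [ 662.9 -133.4   34. ]
 [ 469.9 -109.2   34. ]
 [ 471.9  -94.8   34. ]] [ 567.32388763 -114.4901063    34.        ]
[array([ 673.8, -135.8,   20. ]), array([ 459.2, -107.4,   20. ])]
```

View pics/w5c.png

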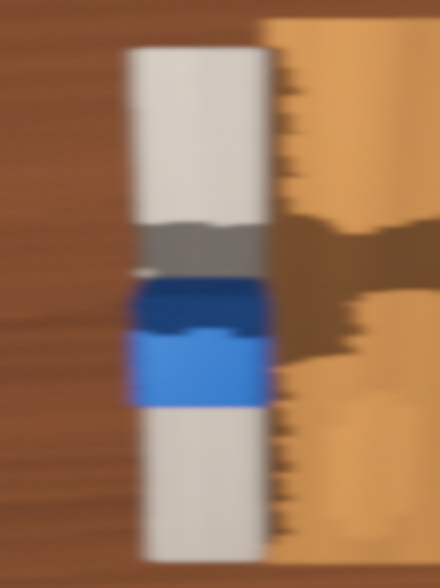

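```bash
python3 - <<'E'
from h import *
to([549.7,-280.4,262])
E
```

```text
t 8.375 tcp [ 573.4 -114.9  170.6] yaw -1.7084 z [ 0.0032  0.0024 -1.    ] F [-0.9  0.7 -1.2] M [-0.01 -0.03  0.03] w 34.1 j [-0.27  0.29  1.78  0.    1.06  1.43]
travel cm [16.69  0.05 -9.18]
```

step_arm:
  rows:
    - {"hand": 0.6,"travel": [0,0,-3],"roll": -0.15}
    - {"hand": 0.7,"travel": [0,0,-6],"roll": -0.32}
    - {"hand": 0.9,"travel": [2,0,-8.5],"roll": -0.49}
    - {"hand": 0.9,"travel": [5,0,-9.2],"roll": -0.66}
    - {"hand": 0.9,"travel": [8,0,-9.2],"roll": -0.83}
    - {"hand": 0.9,"travel": [11,0,-9.2],"roll": -1.0}
    - {"hand": 0.9,"travel": [14,0,-9.2],"roll": -1.17}
    - {"hand": 0.9,"travel": [16,0,-9.2],"roll": -1.34}
    - {"hand": 0.9,"travel": [16.7,0,-9.2],"roll": -1.5}
    - {"hand": 0.9,"travel": [16.7,0,-9.2],"roll": -1.577}
    - {"hand": 0.9,"travel": [16.7,0,-9.2],"roll": -1.577}
    - {"hand": 0.9,"travel": [16.7,0,-9.2],"roll": -1.577}

```text
time: 9.88
tcp_pos: [549.7, -280.1, 261.1]
tcp_rot: [0.998, -0.066, 0.001, -0.002]
contact_force: [0.0, -1.1, 0.5]
grip_width: 77.1
```

```bash
python3 - <<'E'
from h import *
import time
f0=arm.grab_frame('scene');st()
f=arm.grab_frame('wrist');st();cv2.imwrite(f'pics/w6.png',f[:,:,::-1])
cv2.imwrite(f'pics/sc6.png',cv2.resize(f0[190:340,30:250,::-1],None,fx=3.5,fy=3.5,interpolation=cv2.INTER_CUBIC))
for z in(188,):
  for d in((-16,-18),(16,-18),(16,18),(-16,18)):
    a=-.134;X=np.array([549.7,-280.4,z])+d[1]*np.array([np.cos(a),np.sin(a),0])+d[0]*np.array([np.sin(a),-np.cos(a),0]);print(d,np.round(proj('wrist',X),1))
E
```

```text
t 9.925 tcp [ 549.9 -280.2  261.4] yaw -0.132 z [ 0.0019  0.0031 -1.    ] F [-0.  -0.8 -0.9] M [ 0.05 -0.   -0.05] w 77.0 j [-0.54  0.27  1.62  0.    1.25 -0.41]
t 9.975 tcp [ 550.  -280.2  261.7] yaw -0.1318 z [ 0.0024  0.0029 -1.    ] F [ 0.7 -0.1 -0.6] M [-0.02  0.01  0.03] w 76.9 j [-0.54  0.27  1.62  0.    1.25 -0.41]
(-16, -18) [254.5 197.2]
(16, -18) [255.4 241.1]
(16, 18) [306.  241.1]
(-16, 18) [307.  197.3]
```

View pics/w6.png

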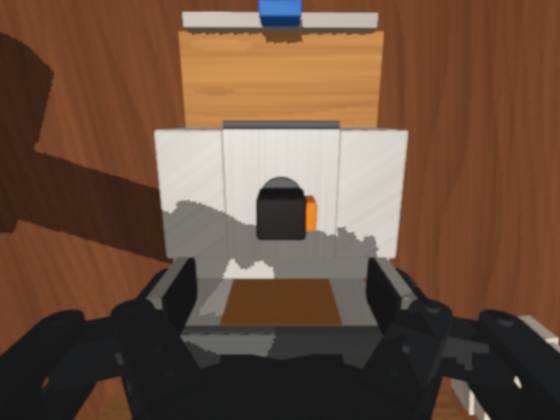

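View pics/sc6.png

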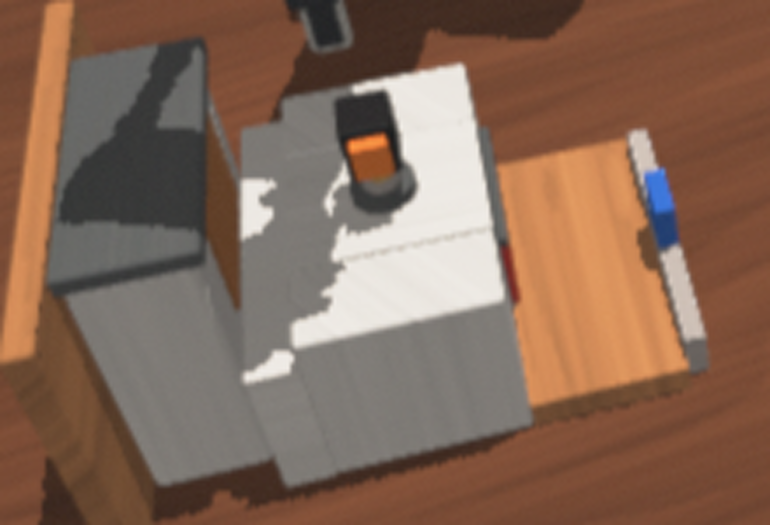

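Wrist view shows the black grip at (257–306, 190–240) with the orange button on the right, matching the prediction within ~1 px; guard parallel to the board at the top. Descend and squeeze.

step_arm:
  rows:
    - {"hand": 0.9,"travel": [0,0,3],"roll": 0}
    - {"hand": 0.9,"travel": [0,0,6],"roll": 0}
    - {"hand": 0.9,"travel": [0,0,9],"roll": 0}
    - {"hand": 0.9,"travel": [0,0,11],"roll": 0}
    - {"hand": 0.9,"travel": [0,0,11.4],"roll": 0}
    - {"hand": 0.9,"travel": [0,0,11.4],"roll": 0}
    - {"hand": 0.9,"travel": [0,0,11.4],"roll": 0}

```text
time: 10.85
tcp_pos: [551.3, -280.5, 149.2]
tcp_rot: [0.998, -0.066, 0.002, -0.001]
contact_force: [-0.1, -0.0, 0.4]
grip_width: 76.8
```

```bash
python3 - <<'E'
from h import *
st()
f=arm.grab_frame('wrist');cv2.imwrite(f'pics/w7.png',f[:,:,::-1])
E
```

```text
t 10.85 tcp [ 551.3 -280.5  149.2] yaw -0.1319 z [ 0.0048  0.0014 -1.    ] F [-0.1 -0.   0.4] M [-0.02  0.01 -0.03] w 76.8 j [-0.54  0.38  1.72  0.    1.04 -0.41]
```

View pics/w7.png

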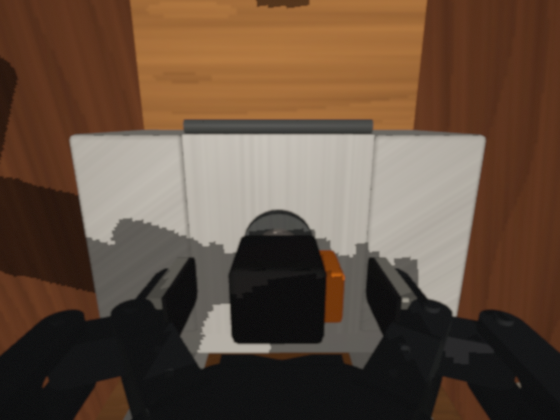

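Grip (232–325, 235–342) lies between the pads, with the button at (332,288). Closing.

step_arm:
  rows:
    - {"hand": 0.6,"travel": [-0.1,0,0.1],"roll": 0}
    - {"hand": 0.4,"travel": [-0.1,0,0.1],"roll": 0}
    - {"hand": 0.2,"travel": [-0.1,0,0.1],"roll": 0}
    - {"hand": 0.0,"travel": [-0.1,0,0.1],"roll": 0}
    - {"hand": 0.0,"travel": [-0.1,0,0.1],"roll": 0}
    - {"hand": 0.0,"travel": [-0.1,0,0.1],"roll": 0}
    - {"hand": 0.0,"travel": [-0.1,0,0.1],"roll": 0}
    - {"hand": 0.0,"travel": [-0.1,0,0.1],"roll": 0}
  newtons: 60

```text
time: 11.9
tcp_pos: [550.0, -280.6, 150.0]
tcp_rot: [0.998, -0.066, 0.002, -0.001]
contact_force: [-3.2, 0.3, 7.7]
grip_width: 35.5
```

```bash
python3 - <<'E'
from h import *
st()
E
```

```text
t 11.9 tcp [ 550.  -280.6  150. ] yaw -0.1317 z [ 3.9e-03  9.0e-04 -1.0e+00] F [-3.2  0.3  7.7] M [ 0.14  0.52 -0.05] w 35.5 j [-0.54  0.38  1.72  0.    1.04 -0.41]
```

Width 35.5 mm: button in. Pulling up.

step_arm:
  rows:
    - {"hand": 0,"travel": [0,0,-1],"roll": 0}
    - {"hand": 0,"travel": [0,0,-2],"roll": 0}
    - {"hand": 0,"travel": [0,0,-3],"roll": 0}
    - {"hand": 0,"travel": [0,0,-4],"roll": 0}
    - {"hand": 0,"travel": [0,0,-5],"roll": 0}
    - {"hand": 0,"travel": [0,0,-6],"roll": 0}
    - {"hand": 0,"travel": [0,0,-7],"roll": 0}
    - {"hand": 0,"travel": [0,0,-8],"roll": 0}
    - {"hand": 0,"travel": [0,0,-8.6],"roll": 0}
    - {"hand": 0,"travel": [0,0,-9],"roll": 0}
    - {"hand": 0,"travel": [0,0,-9],"roll": 0}
    - {"hand": 0,"travel": [0,0,-9],"roll": 0}

```text
time: 13.4
tcp_pos: [549.7, -280.6, 239.8]
tcp_rot: [0.998, -0.066, 0.002, -0.001]
contact_force: [5.4, -1.4, -9.6]
grip_width: 35.0
```

```bash
python3 - <<'E'
from h import *
st()
f=arm.grab_frame('wrist');cv2.imwrite(f'pics/w8.png',f[:,:,::-1])
f=arm.grab_frame('side');cv2.imwrite(f'pics/s8.png',cv2.resize(f[60:230,220:340,::-1],None,fx=3.5,fy=3.5,interpolation=cv2.INTER_CUBIC))
st()
E
```

```text
t 13.4 tcp [ 549.7 -280.6  239.8] yaw -0.1317 z [ 0.0041  0.0012 -1.    ] F [ 5.4 -1.4 -9.6] M [-0.21 -1.18 -0.06] w 35.0 j [-0.54  0.28  1.65  0.    1.21 -0.41]
t 13.5 tcp [ 549.7 -280.6  239.9] yaw -0.1318 z [ 0.0041  0.0012 -1.    ] F [  4.3   0.1 -10. ] M [-0.21 -1.16  0.03] w 35.4 j [-0.54  0.28  1.65  0.    1.21 -0.41]
```

View pics/w8.png

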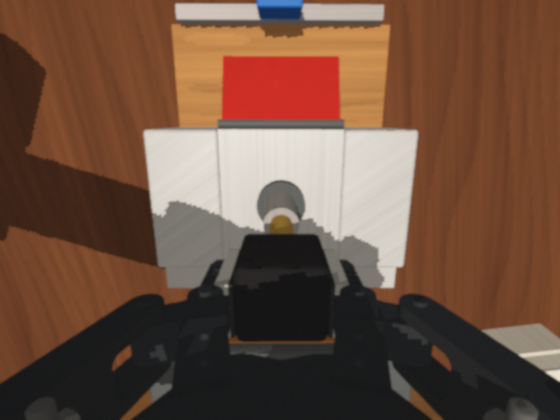

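View pics/s8.png

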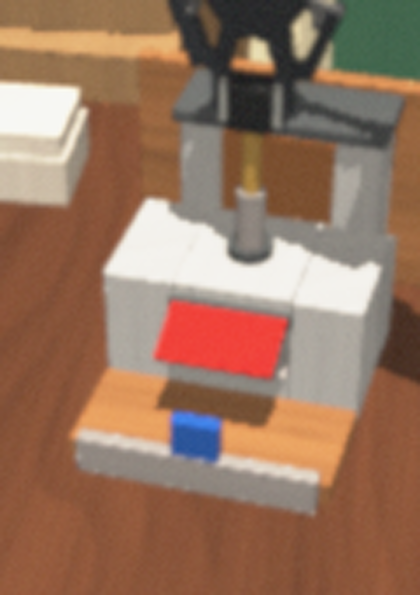

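Flap open, both sections out. Nudging 3 mm firmer to confirm the stop.

step_arm:
  rows:
    - {"hand": 0,"travel": [0,0,-0.1],"roll": 0}
    - {"hand": 0,"travel": [0,0,-0.2],"roll": 0}
    - {"hand": 0,"travel": [0,0,-0.3],"roll": 0}
    - {"hand": 0,"travel": [0,0,-0.3],"roll": 0}
    - {"hand": 0,"travel": [0,0,-0.3],"roll": 0}
    - {"hand": 0,"travel": [0,0,-0.3],"roll": 0}

```text
time: 14.25
tcp_pos: [549.7, -280.5, 240.3]
tcp_rot: [0.998, -0.066, 0.002, -0.001]
contact_force: [8.1, -2.8, -18.6]
grip_width: 35.5
```

```bash
python3 - <<'E'
from h import *
st()
f=arm.grab_frame('wrist');cv2.imwrite(f'pics/w9.png',f[:,:,::-1])
st()
E
```

```text
t 14.25 tcp [ 549.7 -280.5  240.3] yaw -0.1319 z [ 0.0036  0.0018 -1.    ] F [  8.1  -2.8 -18.6] M [-0.6  -1.77  0.02] w 35.5 j [-0.54  0.28  1.65  0.    1.21 -0.41]
t 14.3 tcp [ 549.7 -280.5  240.4] yaw -0.1318 z [ 0.0036  0.0018 -1.    ] F [  6.9  -2.1 -18.2] M [-0.64 -1.76 -0.07] w 35.5 j [-0.54  0.28  1.65  0.    1.21 -0.41]
```

View pics/w9.png

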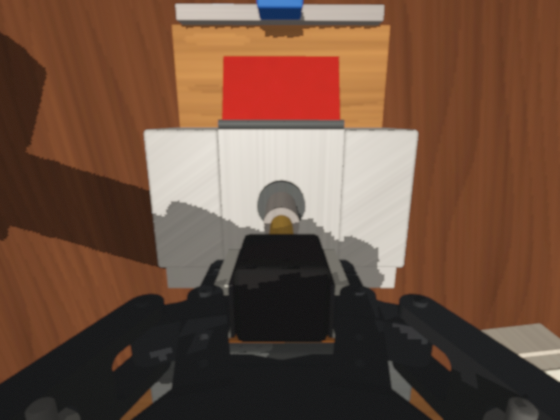

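```bash
python3 - <<'E'
from h import *
print(arm.hand_in());st()
E
```

```text
the job is handed in; nothing more can be done
None
the job is handed in; nothing more can be done
```

The job is handed in at about 14.3 s of the 54 s allowed. No verdict was reported, so the results below are my own checks.

- **Guard:** I carried it by its tab and pressed it against the catch board's front edge with about 6 N, then released it. A picture taken straight afterwards shows no visible gap. Its long sides measured about -0.125 and -0.133 rad against -0.132 rad for the edge, and its middle is within a few mm of the board's. The arm was still settling when that picture was taken, so I trust the angles more than the absolute position. In the last picture, with the rod at the second stop, it still looks parallel and in place.
- **Grip and rod:** The fingers closed to 35.5 mm on the block, so the button is pressed in. The pull raised the grip about 90 mm. At that height a further 0.5 mm of rise took the pull from about 10 N to 18 N, which I read as the second stop. The pictures show the brass and steel sections out and the red flap open. The arm is still gripping, set to 60 N, and still pulling up against the stop.
- **Shakers, mill and jar:** The arm's path stayed clear of all four and I felt no contact with them, but I did not measure their positions again at the end.

**Disagreements:** My estimates of the edge angle ranged from about -0.105 to -0.146 rad across views. I relied on comparing the guard and the edge in the same picture, where they agreed within about 0.007 rad.

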